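Close up the bench analyser

TASK

Make the bench analyser ready to measure: with the hood still open, push the sample drawer fully home with the fingertips, then swing the hood all the way down until it is shut, without slamming it. Grasp nothing: push only on the outside of the drawer front and of the hood, never touching the brass samples in the drawer or the black lining inside the hood. Leave the jar, tape roll, screwdriver and mouse where they are.

Things in the scene. Friction and masses are not known exactly. Their poses are not given: they have to be found in the camera images.
- analyser: White bench instrument, fixed to the table: 200 mm deep (its x), 280 wide (its y), 110 high to its flat deck. Origin at the centre of its underside, on the table; x points from its front (the drawer side, nearest the robot) to its back, z up. Front face at x = -100 mm. A steel plate with a round dark window lies in the deck under the hood.
- drawer (a joint): How far the sample drawer is out, in m: 0 is fully home (its panel stops against the analyser's front), grows as the drawer comes out towards the robot (along -x of the analyser), at most 0.09. No catch or spring; it slides with about 2.5 N of friction and stays where left.
- drawer_front (a point): Centre of the outer face of the drawer's flat white front panel: 160 mm wide, 48 high, 12 thick, from 43 to 91 mm above the table. With the drawer home this point is at x = -112, y = 0, z = 67 mm in the analyser's frame (the panel stands proud of the front). Behind the panel is a solid aluminium tray 150 mm wide, top 79 mm above the table. The dark strip on the panel is only a marking.
- samples (a point): Six brass sample pucks (24 mm diameter, 9 mm high, tops 88 mm above the table) fixed in two rows on the tray of the drawer, the first row's centres 37 mm behind the outer face of the front panel; they move with the drawer. Not to be touched. This point: the middle of the six, at the height of their tops.
- hood (a joint): Opening angle of the hood in rad: 0 is shut (lying on the deck), grows as its near edge swings up and back, at most 1.5. Stiff friction hinge (about 0.8 N m): the hood stays at any angle and must be pushed all the way down.
- hood_hinge (a point): Middle of the hood's hinge axis, which runs along the analyser's y: at x = 80 mm, y = 0, z = 110 mm in the analyser's frame.
- hood_edge (a point): Middle of the hood's free edge, outside. The hood is a flat white shell 170 mm long from hinge to this edge, 270 wide (y), 30 high when shut. Shut, this point is at x = -90, y = 0, z = 140 mm in the analyser's frame, the hood's flat outer top at z = 140 mm; its x points to the analyser's back, z out of the outer face. Standing open, the outer face looks to the back, away from the robot.
- lining (a point): Black rubber lining that fills the inside of the hood (157 mm by 257 mm, recessed 9 mm in its rim). Not to be touched. This point: the middle of its exposed face; it turns with the hood.
- jar: Loose closed jar with black lid, 48 mm diameter, 85 high, standing to the left of the drawer. Origin at the centre of its underside. Leave alone.
- tape: Loose roll of tape lying flat, 84 mm diameter, 24 high, to the right of the analyser. Origin at the centre of its underside. Leave alone.
- screwdriver: Loose screwdriver, about 200 mm long, lying to the right of the drawer. Its handle points along its -x; origin near its middle. Leave alone.
- mouse: Loose black computer mouse, 100 by 58 mm, 32 high, to the left of the analyser. Origin at the centre of its underside. Leave alone.

How it is judged:
By the outcome, as a careful person would: the job done as asked, in the order asked, and still so for the second after the job is handed in, with the robot touching nothing.
It also fails if it takes over 54 s, if anything falls off the work surface, if the arm or the gripper's body presses on something with over 40 N, if the wrist force passes 120 N, or if a joint passes its speed limit or range.

ROBOT

A 6-joint arm with a two-finger parallel gripper is mounted at the origin on the work surface. World frame = base frame: x ahead of the robot, y to its left, z up, the work surface at z = 0. Lengths are in m, angles in degrees, forces in N, time in s.
With the tool pointing down it reaches from about 0.35 to 0.725 m from the base axis. Payload 6 kg.
Tool frame: the origin (TCP) lies at the very end of the fingers, on their centre line; the grasp point (between the pads) lies 19 mm behind it (env.grip_point_offset is the distance from the TCP to the grasp point, in m); z points along the fingers, y is the line along which they close (so a half turn about z gives the same grasp; the last joint's range is limited). The gripper opens to 85 mm and grips with 20 to 120 N. Pads are 22 mm wide; open, the fingers measure 114 mm over their backs; the gripper's body (76 mm by 85 mm) begins 54 mm behind the grasp point. The pads swing forward as they close: fully open they stand 13 mm farther back than shut.
Start: joints at [85.296, 2.303, 4.859, 0, -92.561, -19.12], TCP at [0.242, 0.549, 0.231] pointing down, gripper open.
Joint ranges: [-146.85, 146.85], [-73.84, 115.35], [-62.03, 85.46], [-188.31, 113.3], [-161.28, -10.13], [-171.36, 171.36]. Speed limits (degrees/s): [147.25, 147.25, 172.46, 180, 180, 180].

INTERFACE

Orientations are given as a 3x3 rotation matrix whose columns are the frame's x, y, z axes.
In Python, from plant import env gives the robot as it stands.
- The arm moves only by the tool apply_moves, never from a script. Its argument "steps" is a list that holds one entry, the list of rows, each a list of 7 numbers: the shift along the world's x, y, z in m, then the turn, a rotation vector about the world's x, y, z in rad, then the finger opening in m, from 0 to 0.0854. A call has 1 to 10 rows; each row is the pose to reach, as a shift and turn from the pose commanded when the call began; what a row does not reach only later rows make up. A row lasts 1/12 s, in which the tool goes at most 41.7 mm and 7.16 degrees, less where a joint would pass 70% of its speed; a pose out of reach is approached as far as the arm can. A call with a gripper value outside its range is refused whole. The fingers move at their own pace and stop on an object; "newtons" is the grip in N (left out, the last holds). Time passes only in rows, so rows that repeat a pose let the fingers close. It gives the time, the measured TCP pose, the force, the opening and the grip force at its end, in the units of the state.
- env.read_state(): the state, without advancing time (a new reading comes with each control period).
- env.read_camera(name): name is "scene" or "top"; returns a dict with "color" (384x512x3 uint8, red, green, blue), "range_z" (384x512 float32, m along the optical axis (not along the pixel's ray), 0 where there is no reading), "mtx" (3x3 intrinsics, pixels), "world_from_camera" (4x4, takes a point from camera to world coordinates). Camera axes: x right, y up, looking along -z (the intrinsics and any distortion apply to the point x, -y, -z); pixel columns grow to the right and rows downward; lengths in m; the calibration is good to about 2 mm. A picture is of the moment at which its call begins.
- env.hand_in(): hands the job in; it is judged then, once.
The state is a dict: "time": time; "joint_positions": joint angles; "qvel": joint speeds; "joint_torque": joint torques, N m; "tcp_pos": TCP position; "tool_rot": TCP orientation; "force": force on the tool from outside, world axes, zero at the start; "ft_torque": the same for the moment, N m; "grip_width": opening from 0.0 (shut) to 1.0 (fully open); "finger_force": force on a finger pad.
Only numpy, scipy, OpenCV 4.12 (cv2) and the standard library are available. Lean on these libraries where they do the work, as an engineer would, in place of code of your own. Each camera call takes 0.05 s, during which the arm holds its last target. There are 200 camera calls.

## Working session

There is one attempt and no reset: what is moved stays moved. The work goes in short steps, Python scripts to look and compute and a tool call to move; the robot and the scene stay as the last step left them, time stands still between calls to the robot, and variables do not carry over. Pictures are saved under pics/ and viewed, at most 10 in all, crops included, and the job is handed in when it is done.

Besides the shell and the picture viewer there is one more tool, called after "Emit:" by a JSON object that holds its "api" and its "payload", one argument or row to a line. apply_moves: Moves the arm, as the interface text tells. Its arguments: {"type":"object","properties":{"steps":{"type":"array"},"newtons":{"type":"number"}},"required":["steps"]}

```bash
mkdir -p pics; cat > h.py <<'E'
import numpy as np,cv2
from plant import env
def cloud(c):
    z=c["range_z"];K=c["mtx"];v,u=np.mgrid[:z.shape[0],:z.shape[1]]
    P=np.stack([(u-K[0,2])/K[0,0]*z,-(v-K[1,2])/K[1,1]*z,-z],-1)
    T=c["world_from_camera"];W=P@T[:3,:3].T+T[:3,3];W[z==0]=np.nan;return W
def snap(n,tag):
    c=env.read_camera(n);cv2.imwrite(f"pics/{tag}.png",c["color"][:,:,::-1]);W=cloud(c);np.save(f"pics/{tag}.npy",W);return c,W
E
python3 - <<'E'
from h import *
s=env.read_state();print(s["time"],s["tcp_pos"],s["tool_rot"],s["grip_width"])
for n in("scene","top"):
    c,W=snap(n,n+"0");print(c["world_from_camera"].round(3))
a=cv2.imread("pics/scene0.png");cv2.imwrite("pics/s0.png",cv2.resize(a,(800,600)))
a=cv2.imread("pics/top0.png");cv2.imwrite("pics/t0.png",cv2.resize(a,(800,600)))
E
```

```text
0.0 [0.24212061 0.54860082 0.23025136] [[ 9.14811858e-01 -4.03879750e-01 -6.41894131e-04]
 [-4.03880247e-01 -9.14810257e-01 -1.71455340e-03]
 [ 1.05262063e-04  1.82774214e-03 -9.99998324e-01]] 1.0023863880454436
[[ 0.8   -0.538  0.266  0.793]
 [ 0.6    0.717 -0.354 -0.291]
 [-0.     0.443  0.896  0.928]
 [ 0.     0.     0.     1.   ]]
[[ 0.02   0.976 -0.216  0.306]
 [-1.     0.019 -0.005  0.045]
 [-0.     0.216  0.976  1.199]
 [ 0.     0.     0.     1.   ]]
```

View pics/s0.png

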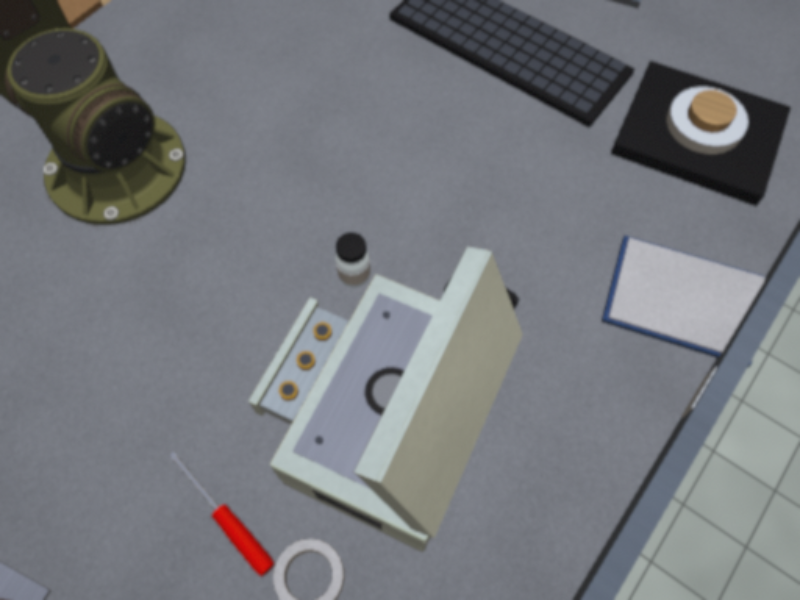

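View pics/t0.png

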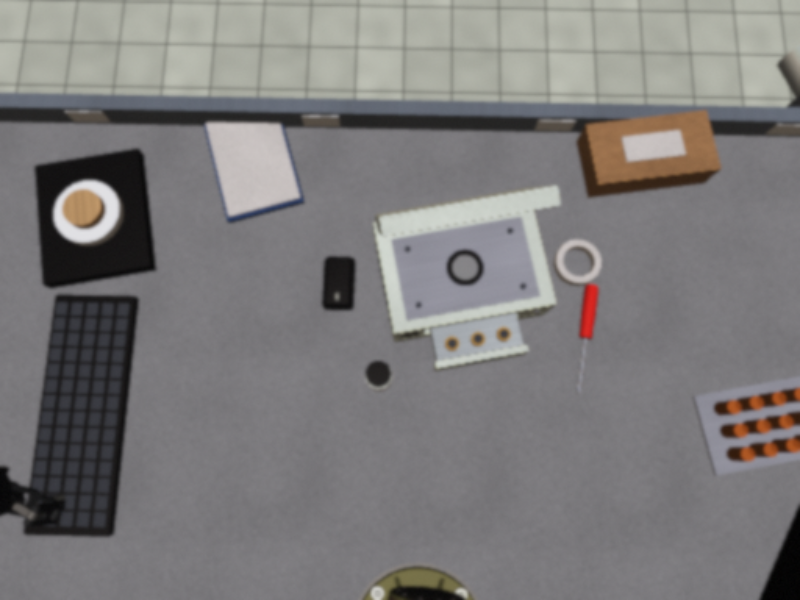

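The scene view shows the drawer out about 50 mm and the hood standing roughly upright. In the top view (800 px wide), the drawer panel's outer edge runs (436,367)–(527,351), the analyser front edge (395,334)–(555,304), and the hood rim (378,215)–(558,187).

```bash
python3 - <<'E'
from h import *
W=np.load("pics/top0.npy");S=np.load("pics/scene0.npy")
allp=np.concatenate([W.reshape(-1,3),S.reshape(-1,3)]);allp=allp[~np.isnan(allp[:,0])]
box=lambda p:(p[:,0]>.3)&(p[:,0]<.85)&(p[:,1]>-.3)&(p[:,1]<.25)
for n,A in(("top",W),("scene",S)):
    p=A.reshape(-1,3);p=p[box(p)]
    d=p[abs(p[:,2]-.11)<.004].astype(np.float32)
    print(n,"deck",len(d),d[:,2].mean(),cv2.minAreaRect(d[:,:2]*1000))
    q=p[abs(p[:,2]-.091)<.004].astype(np.float32)
    print("panel-ish",len(q),q[:,:2].min(0),q[:,:2].max(0))
    h=p[p[:,2]>.15].astype(np.float32);print("hood",len(h),h.min(0),h.max(0))
# named pixels (800 scale)
for n,A,L in(("top",W,[(437,364),(526,349),(397,331),(553,301),(380,225),(385,217),(557,190),(558,203),(452,343),(478,338),(504,334),(377,373)]),("scene",S,[(312,303),(256,402),(379,280),(278,464),(470,252),(490,254),(520,335),(362,475),(383,482),(430,540),(470,380),(350,245)])):
    for u,v in L: 
        x=A[int(v*.64)-1:int(v*.64)+2,int(u*.64)-1:int(u*.64)+2].reshape(-1,3);print(n,(u,v),np.nanmedian(x,0).round(3))
E
```

```text
top deck 6056 0.110176966 ((616.4901733398438, -66.79287719726562), (198.736083984375, 279.7192077636719), 11.53615665435791)
panel-ish 431 [ 0.4081393  -0.21959174] [0.6674732  0.09326996]
hood 1673 [ 0.60972875 -0.19380523  0.15039694] [0.7371487  0.08212325 0.28243384]
scene deck 6345 0.11186008 ((618.849853515625, -64.36929321289062), (200.40975952148438, 280.2371826171875), 11.556727409362793)
panel-ish 1000 [ 0.40991136 -0.22073396] [0.74324566 0.09825988]
hood 8732 [ 0.6107003  -0.19233857  0.15000997] [0.74028414 0.08570651 0.28405017]
top (437, 364) [ 0.447 -0.024  0.087]
top (526, 349) [ 0.473 -0.172  0.089]
top (397, 331) [0.498 0.045 0.108]
top (553, 301) [ 0.553 -0.215  0.11 ]
top (380, 225) [0.629 0.074 0.26 ]
top (385, 217) [0.638 0.067 0.277]
top (557, 190) [ 0.685 -0.187  0.276]
top (558, 203) [ 0.668 -0.19   0.27 ]
top (452, 343) [ 0.482 -0.048  0.089]
top (478, 338) [ 0.491 -0.091  0.088]
top (504, 334) [ 0.499 -0.136  0.089]
top (377, 373) [0.429 0.078 0.085]
scene (312, 303) [ 0.447 -0.025  0.093]
scene (256, 402) [ 0.479 -0.172  0.092]
scene (379, 280) [0.504 0.045 0.112]
scene (278, 464) [ 0.557 -0.215  0.112]
scene (470, 252) [0.618 0.065 0.273]
scene (490, 254) [0.638 0.072 0.28 ]
scene (520, 335) [0.696 0.08  0.133]
scene (362, 475) [ 0.672 -0.191  0.268]
scene (383, 482) [ 0.693 -0.185  0.275]
scene (430, 540) [ 0.743 -0.163  0.002]
scene (470, 380) [ 0.69  -0.031  0.204]
scene (350, 245) [0.43  0.078 0.086]
```

Emit:
{"api": "apply_moves", "payload": {
  "steps": [
    [[0.009, -0.033, 0, 0, 0, 0.062, 0], [0.018, -0.066, 0, 0, 0, 0.124, 0], [0.027, -0.099, 0, 0, 0, 0.186, 0], [0.036, -0.132, 0, 0, 0, 0.248, 0], [0.045, -0.165, 0, 0, 0, 0.31, 0], [0.054, -0.198, 0, 0, 0, 0.372, 0], [0.063, -0.231, 0, 0, 0, 0.434, 0], [0.072, -0.264, 0, 0, 0, 0.496, 0], [0.08, -0.297, 0, 0, 0, 0.558, 0], [0.088, -0.33, 0, 0, 0, 0.62, 0]]
  ]
}}

```text
time: 0.93
tcp_pos: [0.3302, 0.2172, 0.231]
tool_rot: [[0.978, 0.206, -0.0], [0.206, -0.978, 0.0], [-0.0, -0.0, -1.0]]
force: [1.1, 0.1, 0.2]
grip_width: -0.003
finger_force: 0.0
```

Emit:
{"api": "apply_moves", "payload": {
  "steps": [
    [[0.009, -0.033, 0, 0, 0, 0, 0], [0.018, -0.066, 0, 0, 0, 0, 0], [0.027, -0.099, 0, 0, 0, 0, 0], [0.036, -0.132, 0, 0, 0, 0, 0], [0.045, -0.165, 0, 0, 0, 0, 0], [0.054, -0.198, 0, 0, 0, 0, 0], [0.063, -0.231, 0, 0, 0, 0, 0], [0.072, -0.264, 0, 0, 0, 0, 0], [0.08, -0.297, 0, 0, 0, 0, 0], [0.085, -0.325, 0, 0, 0, 0, 0]]
  ]
}}

```text
time: 1.77
tcp_pos: [0.4152, -0.1083, 0.2308]
tool_rot: [[0.979, 0.202, -0.001], [0.202, -0.979, -0.0], [-0.001, -0.0, -1.0]]
force: [0.4, 0.7, 0.0]
grip_width: 0.002
finger_force: 0.0
```

Emit:
{"api": "apply_moves", "payload": {
  "steps": [
    [[0, 0, -0.02, 0, 0, 0, 0], [0, 0, -0.045, 0, 0, 0, 0], [0, 0, -0.07, 0, 0, 0, 0], [0, 0, -0.095, 0, 0, 0, 0], [0, 0, -0.12, 0, 0, 0, 0], [0, 0, -0.14, 0, 0, 0, 0], [0, 0, -0.155, 0, 0, 0, 0], [0, 0, -0.165, 0, 0, 0, 0], [0, 0, -0.165, 0, 0, 0, 0]]
  ]
}}

```text
time: 2.52
tcp_pos: [0.4139, -0.1061, 0.0638]
tool_rot: [[0.979, 0.203, -0.004], [0.203, -0.979, -0.0], [-0.004, -0.001, -1.0]]
force: [-0.2, -0.3, 0.2]
grip_width: 0.005
finger_force: 0.0
```

```bash
python3 - <<'E'
from h import *
c,W=snap("scene","scene1")
a=cv2.imread("pics/scene1.png")[120:320,100:350];cv2.imwrite("pics/s1.png",cv2.resize(a,(750,600),interpolation=cv2.INTER_CUBIC))
print(env.read_state()["force"])
E
```

```text
[ 0.51664438  0.56758722 -0.14330485]
```

View pics/s1.png

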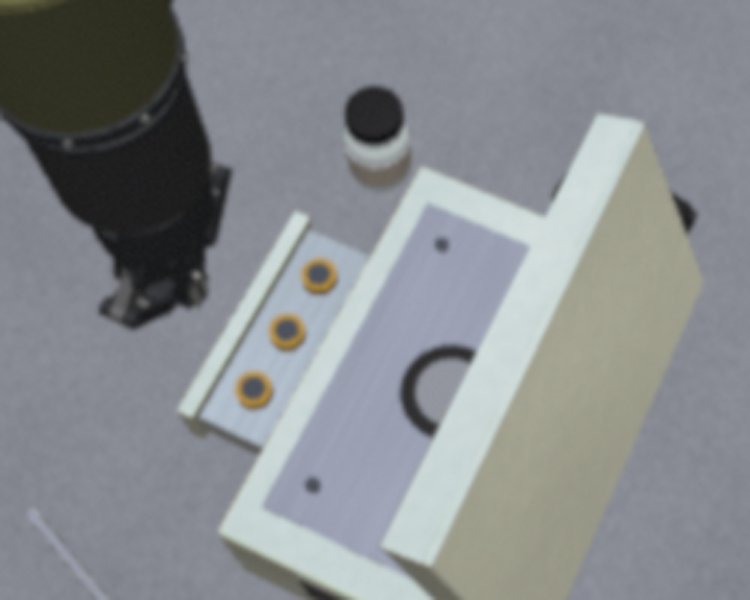

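The closed fingers stand in front of the drawer panel, which runs from (185,412) to (305,215) in the crop, with clear air all round. Next I push along the analyser's x.

Emit:
{"api": "apply_moves", "payload": {
  "steps": [
    [[0.006, 0.001, 0, 0, 0, 0, 0], [0.012, 0.0025, 0, 0, 0, 0, 0], [0.018, 0.0035, 0, 0, 0, 0, 0], [0.023, 0.0045, 0, 0, 0, 0, 0], [0.028, 0.0055, 0, 0, 0, 0, 0], [0.034, 0.007, 0, 0, 0, 0, 0], [0.04, 0.008, 0, 0, 0, 0, 0], [0.046, 0.009, 0, 0, 0, 0, 0], [0.052, 0.0105, 0, 0, 0, 0, 0], [0.058, 0.012, 0, 0, 0, 0, 0]]
  ]
}}

```text
time: 3.4
tcp_pos: [0.4737, -0.0944, 0.0661]
tool_rot: [[0.979, 0.203, -0.001], [0.203, -0.979, -0.001], [-0.001, 0.001, -1.0]]
force: [-2.5, -1.8, 1.1]
grip_width: -0.001
finger_force: 1.5
```

Emit:
{"api": "apply_moves", "payload": {
  "steps": [
    [[0.003, 0.0005, 0, 0, 0, 0, 0], [0.006, 0.001, 0, 0, 0, 0, 0], [0.009, 0.002, 0, 0, 0, 0, 0], [0.012, 0.0025, 0, 0, 0, 0, 0], [0.015, 0.003, 0, 0, 0, 0, 0], [0.017, 0.0035, 0, 0, 0, 0, 0], [0.018, 0.0035, 0, 0, 0, 0, 0], [0.019, 0.004, 0, 0, 0, 0, 0], [0.02, 0.004, 0, 0, 0, 0, 0], [0.02, 0.004, 0, 0, 0, 0, 0]]
  ]
}}

```text
time: 4.23
tcp_pos: [0.4934, -0.0899, 0.0661]
tool_rot: [[0.979, 0.203, 0.0], [0.203, -0.979, 0.0], [0.0, -0.0, -1.0]]
force: [-1.6, -0.5, -1.1]
grip_width: -0.002
finger_force: 0.8
```

Emit:
{"api": "apply_moves", "payload": {
  "steps": [
    [[0.001, 0, 0, 0, 0, 0, 0], [0.002, 0.0005, 0, 0, 0, 0, 0], [0.003, 0.0005, 0, 0, 0, 0, 0], [0.004, 0.001, 0, 0, 0, 0, 0], [0.004, 0.001, 0, 0, 0, 0, 0]]
  ]
}}

```text
time: 4.65
tcp_pos: [0.4974, -0.0892, 0.0661]
tool_rot: [[0.979, 0.203, -0.0], [0.203, -0.979, -0.0], [-0.0, 0.0, -1.0]]
force: [-1.4, -0.7, -1.2]
grip_width: 0.001
finger_force: 1.0
```

Emit:
{"api": "apply_moves", "payload": {
  "steps": [
    [[0.001, 0, 0, 0, 0, 0, 0], [0.002, 0.0005, 0, 0, 0, 0, 0], [0.003, 0.0005, 0, 0, 0, 0, 0], [0.003, 0.0005, 0, 0, 0, 0, 0]]
  ]
}}

```text
time: 4.98
tcp_pos: [0.4987, -0.0889, 0.0662]
tool_rot: [[0.979, 0.203, -0.004], [0.203, -0.979, -0.001], [-0.004, -0.0, -1.0]]
force: [-10.7, 0.4, 3.2]
grip_width: 0.001
finger_force: 5.2
```

Emit:
{"api": "apply_moves", "payload": {
  "steps": [
    [[0.001, 0, 0, 0, 0, 0, 0], [0.0015, 0, 0, 0, 0, 0, 0], [0.0015, 0, 0, 0, 0, 0, 0]]
  ]
}}

```text
time: 5.23
tcp_pos: [0.4987, -0.089, 0.0662]
tool_rot: [[0.979, 0.203, -0.008], [0.203, -0.979, -0.001], [-0.008, -0.001, -1.0]]
force: [-18.2, 2.4, 8.4]
grip_width: 0.001
finger_force: 8.8
```

The drawer is home: the force rose to 18 N and the TCP did not advance. I'll retract and rise.

Emit:
{"api": "apply_moves", "payload": {
  "steps": [
    [[-0.02, -0.004, 0, 0, 0, 0, 0], [-0.05, -0.01, 0, 0, 0, 0, 0], [-0.06, -0.012, 0.02, 0, 0, 0, 0], [-0.06, -0.012, 0.055, 0, 0, 0, 0], [-0.06, -0.012, 0.095, 0, 0, 0, 0], [-0.06, -0.012, 0.135, 0, 0, 0, 0], [-0.06, -0.012, 0.175, 0, 0, 0, 0], [-0.06, -0.012, 0.215, 0, 0, 0, 0], [-0.06, -0.012, 0.25, 0, 0, 0, 0], [-0.06, -0.012, 0.28, 0, 0, 0, 0]]
  ]
}}

```text
time: 6.07
tcp_pos: [0.4424, -0.1009, 0.3503]
tool_rot: [[0.979, 0.202, 0.006], [0.202, -0.979, -0.0], [0.006, 0.001, -1.0]]
force: [0.1, -0.4, -0.1]
grip_width: 0.003
finger_force: 0.0
```

```bash
python3 - <<'E'
from h import *
c,W=snap("scene","scene2")
a=cv2.imread("pics/scene2.png")[120:320,100:350];cv2.imwrite("pics/s2.png",cv2.resize(a,(750,600),interpolation=cv2.INTER_CUBIC))
p=W.reshape(-1,3);r=(p-[.6175,-.0655,0]);ca,sa=np.cos(.204),np.sin(.204)
L=np.c_[r[:,0]*ca+r[:,1]*sa,-r[:,0]*sa+r[:,1]*ca,p[:,2]]
m=(abs(L[:,1])<.12)&(L[:,0]>0)&(L[:,0]<.13)&(L[:,2]>.14)&(L[:,2]<.29)
for z in np.arange(.145,.29,.015):
    k=m&(abs(L[:,2]-z)<.007);print(round(z,3),k.sum(),np.percentile(L[k,0],[5,50,95]).round(3) if k.any() else'')
k=(abs(L[:,1])<.07)&(abs(L[:,2]-.09)<.006)&(L[:,0]<-.09)&(L[:,0]>-.18);print("panel",k.sum(),np.percentile(L[k,0],[5,50,95]).round(3))
print(env.read_state()["tcp_pos"])
E
```

```text
0.145 368 [0.098 0.101 0.103]
0.16 455 [0.093 0.095 0.098]
0.175 476 [0.087 0.089 0.092]
0.19 509 [0.081 0.083 0.086]
0.205 522 [0.075 0.078 0.08 ]
0.22 555 [0.069 0.072 0.074]
0.235 580 [0.063 0.066 0.069]
0.25 611 [0.058 0.06  0.063]
0.265 1019 [0.021 0.053 0.057]
0.28 2188 [0.028 0.04  0.05 ]
panel 238 [-0.11  -0.106 -0.103]
[ 0.44308893 -0.1017417   0.35578891]
```

View pics/s2.png

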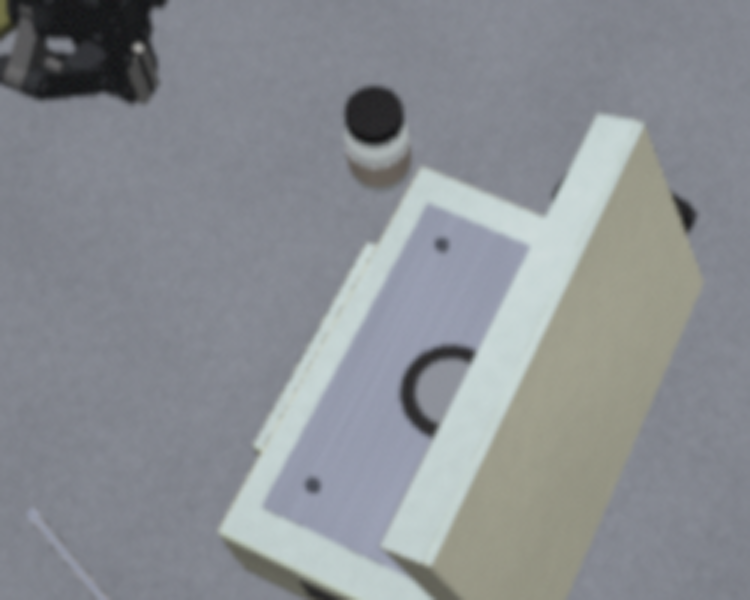

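The panel is flush against the front face from (258,447) to (370,245), so the drawer is shut. The hood is still at about 68°. Next I go over the hood to behind it, tilting the fingers outward.

Emit:
{"api": "apply_moves", "payload": {
  "steps": [
    [[0.03, 0.006, 0, 0.006, -0.028, 0, 0], [0.06, 0.012, 0, 0.012, -0.056, 0, 0], [0.09, 0.018, 0, 0.018, -0.084, 0, 0], [0.12, 0.024, 0, 0.024, -0.112, 0, 0], [0.15, 0.03, 0, 0.03, -0.14, 0, 0], [0.18, 0.036, 0, 0.036, -0.168, 0, 0], [0.21, 0.042, 0, 0.042, -0.196, 0, 0], [0.24, 0.049, 0, 0.048, -0.224, 0, 0], [0.275, 0.056, 0, 0.052, -0.255, 0, 0], [0.275, 0.056, 0, 0.052, -0.255, 0, 0]]
  ]
}}

```text
time: 6.95
tcp_pos: [0.7207, -0.0432, 0.3422]
tool_rot: [[0.947, 0.203, 0.251], [0.197, -0.979, 0.052], [0.256, 0.0, -0.967]]
force: [0.1, 0.5, -2.1]
grip_width: -0.003
finger_force: 0.0
```

Emit:
{"api": "apply_moves", "payload": {
  "steps": [
    [[0, 0, -0.015, 0, 0, 0, 0], [0, 0, -0.035, 0, 0, 0, 0], [0, 0, -0.055, 0, 0, 0, 0], [0, 0, -0.075, 0, 0, 0, 0], [0, 0, -0.088, 0, 0, 0, 0], [0, 0, -0.092, 0, 0, 0, 0], [0, 0, -0.092, 0, 0, 0, 0]]
  ]
}}

```text
time: 7.53
tcp_pos: [0.7168, -0.0447, 0.2534]
tool_rot: [[0.946, 0.203, 0.251], [0.196, -0.979, 0.051], [0.257, 0.001, -0.967]]
force: [-0.8, -0.9, -0.0]
grip_width: -0.003
finger_force: 0.0
```

```bash
python3 - <<'E'
from h import *
c,W=snap("scene","scene3")
a=cv2.imread("pics/scene3.png")[80:320,150:450];cv2.imwrite("pics/s3.png",cv2.resize(a,(750,600),interpolation=cv2.INTER_CUBIC))
s=env.read_state();print(s["tcp_pos"],s["joint_positions"])
# contact path: tool tilt 15deg; front-bottom corner offset
import math
for th in range(68,-1,-4):
    t=math.radians(th);s_=-.14
    x=.08+s_*math.cos(t)+.03*math.sin(t);z=.11-s_*math.sin(t)+.03*math.cos(t)
    xt=x+.011*.966; zt=z+.011*.26
    print(th,(round(.6175+.98*xt,4),round(-.0655+.203*xt,4),round(zt,4)))
E
```

```text
[ 0.71713578 -0.0447726   0.25504107] [ 12.43902539   7.34408043  11.35596345   0.28530986 -79.04596309
  89.24803175]
68 (0.6822, -0.0521, 0.2539)
64 (0.6726, -0.0541, 0.2518)
60 (0.6632, -0.056, 0.2491)
56 (0.654, -0.0579, 0.2457)
52 (0.645, -0.0598, 0.2417)
48 (0.6364, -0.0616, 0.237)
44 (0.628, -0.0633, 0.2317)
40 (0.6201, -0.065, 0.2258)
36 (0.6126, -0.0665, 0.2194)
32 (0.6055, -0.068, 0.2125)
28 (0.599, -0.0693, 0.2051)
24 (0.5929, -0.0706, 0.1972)
20 (0.5874, -0.0717, 0.1889)
16 (0.5825, -0.0727, 0.1803)
12 (0.5782, -0.0736, 0.1713)
8 (0.5745, -0.0744, 0.1621)
4 (0.5715, -0.075, 0.1526)
0 (0.5691, -0.0755, 0.1429)
```

View pics/s3.png

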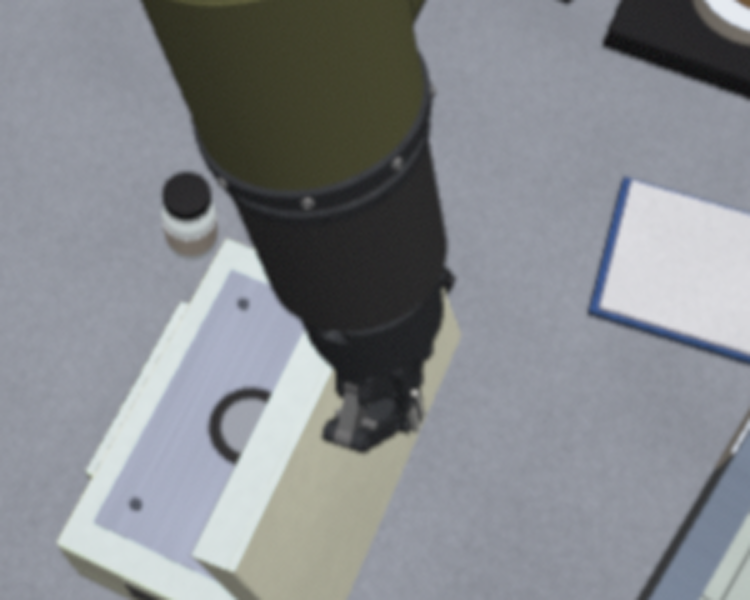

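The fingers stand clear behind the hood's outer face, tips near (375,445) and hood edge running (230,560)–(330,360). I'll start the arc.

Emit:
{"api": "apply_moves", "payload": {
  "steps": [
    [[-0.01, -0.002, 0, 0, 0, 0, 0], [-0.02, -0.004, 0, 0, 0, 0, 0], [-0.028, -0.006, 0, 0, 0, 0, 0], [-0.034, -0.007, 0, 0, 0, 0, 0], [-0.04, -0.008, -0.001, 0, 0, 0, 0], [-0.0445, -0.0095, -0.002, 0, 0, 0, 0], [-0.049, -0.0105, -0.003, 0, 0, 0, 0], [-0.054, -0.0115, -0.0045, 0, 0, 0, 0], [-0.0585, -0.0125, -0.006, 0, 0, 0, 0], [-0.063, -0.0135, -0.008, 0, 0, 0, 0]]
  ]
}}

```text
time: 8.42
tcp_pos: [0.6539, -0.058, 0.2476]
tool_rot: [[0.946, 0.203, 0.254], [0.196, -0.979, 0.052], [0.26, 0.001, -0.966]]
force: [1.6, 2.0, 6.6]
grip_width: -0.002
finger_force: 2.9
```

Emit:
{"api": "apply_moves", "payload": {
  "steps": [
    [[-0.0045, -0.001, -0.002, 0, 0, 0, 0], [-0.009, -0.002, -0.004, 0, 0, 0, 0], [-0.0135, -0.003, -0.006, 0, 0, 0, 0], [-0.0175, -0.0035, -0.0085, 0, 0, 0, 0], [-0.022, -0.0045, -0.011, 0, 0, 0, 0], [-0.026, -0.0055, -0.014, 0, 0, 0, 0], [-0.03, -0.006, -0.017, 0, 0, 0, 0], [-0.034, -0.007, -0.02, 0, 0, 0, 0], [-0.038, -0.008, -0.023, 0, 0, 0, 0], [-0.0415, -0.0085, -0.0265, 0, 0, 0, 0]]
  ]
}}

```text
time: 9.25
tcp_pos: [0.6117, -0.0669, 0.2203]
tool_rot: [[0.946, 0.203, 0.252], [0.196, -0.979, 0.051], [0.258, 0.001, -0.966]]
force: [0.6, 0.9, 6.5]
grip_width: 0.006
finger_force: 2.6
```

Emit:
{"api": "apply_moves", "payload": {
  "steps": [
    [[-0.0035, -0.0005, -0.0035, 0, 0, 0, 0], [-0.007, -0.0015, -0.007, 0, 0, 0, 0], [-0.0105, -0.002, -0.0105, 0, 0, 0, 0], [-0.0135, -0.003, -0.0145, 0, 0, 0, 0], [-0.017, -0.0035, -0.018, 0, 0, 0, 0], [-0.02, -0.004, -0.022, 0, 0, 0, 0], [-0.0225, -0.0045, -0.0265, 0, 0, 0, 0], [-0.025, -0.005, -0.0305, 0, 0, 0, 0], [-0.0275, -0.0055, -0.035, 0, 0, 0, 0], [-0.03, -0.006, -0.039, 0, 0, 0, 0]]
  ]
}}

```text
time: 10.08
tcp_pos: [0.5814, -0.0733, 0.1804]
tool_rot: [[0.947, 0.202, 0.251], [0.196, -0.979, 0.05], [0.256, 0.002, -0.967]]
force: [0.1, -0.5, 4.9]
grip_width: -0.004
finger_force: 2.2
```

Emit:
{"api": "apply_moves", "payload": {
  "steps": [
    [[-0.0015, -0.0005, -0.003, 0, 0, 0, 0], [-0.003, -0.0005, -0.006, 0, 0, 0, 0], [-0.0045, -0.001, -0.009, 0, 0, 0, 0], [-0.0055, -0.001, -0.012, 0, 0, 0, 0], [-0.0065, -0.0015, -0.015, 0, 0, 0, 0], [-0.008, -0.0015, -0.018, 0, 0, 0, 0], [-0.009, -0.002, -0.021, 0, 0, 0, 0], [-0.01, -0.002, -0.0235, 0, 0, 0, 0], [-0.0105, -0.002, -0.026, 0, 0, 0, 0], [-0.011, -0.0025, -0.028, 0, 0, 0, 0]]
  ]
}}

```text
time: 10.92
tcp_pos: [0.5709, -0.0752, 0.1522]
tool_rot: [[0.947, 0.203, 0.251], [0.196, -0.979, 0.051], [0.256, 0.001, -0.967]]
force: [-3.3, -0.5, 4.9]
grip_width: -0.002
finger_force: 2.3
```

Emit:
{"api": "apply_moves", "payload": {
  "steps": [
    [[-0.0005, 0, -0.0015, 0, 0, 0, 0], [-0.001, 0, -0.003, 0, 0, 0, 0], [-0.001, 0, -0.0045, 0, 0, 0, 0], [-0.0015, 0, -0.006, 0, 0, 0, 0], [-0.002, 0, -0.007, 0, 0, 0, 0], [-0.002, 0, -0.008, 0, 0, 0, 0], [-0.002, 0, -0.008, 0, 0, 0, 0]]
  ]
}}

```text
time: 11.5
tcp_pos: [0.5693, -0.0752, 0.1445]
tool_rot: [[0.946, 0.203, 0.252], [0.196, -0.979, 0.051], [0.257, 0.001, -0.966]]
force: [-1.7, -2.8, 3.0]
grip_width: -0.003
finger_force: 1.5
```

Emit:
{"api": "apply_moves", "payload": {
  "steps": [
    [[0, 0, -0.0007, 0, 0, 0, 0], [0, 0, -0.0014, 0, 0, 0, 0], [0, 0, -0.002, 0, 0, 0, 0], [0, 0, -0.0026, 0, 0, 0, 0], [0, 0, -0.003, 0, 0, 0, 0], [0, 0, -0.003, 0, 0, 0, 0]]
  ]
}}

```text
time: 12.0
tcp_pos: [0.5692, -0.0751, 0.142]
tool_rot: [[0.946, 0.203, 0.252], [0.196, -0.979, 0.051], [0.257, 0.001, -0.966]]
force: [-3.4, -1.7, 6.6]
grip_width: -0.001
finger_force: 2.8
```

Emit:
{"api": "apply_moves", "payload": {
  "steps": [
    [[0, 0, -0.0006, 0, 0, 0, 0], [0, 0, -0.0012, 0, 0, 0, 0], [0, 0, -0.0018, 0, 0, 0, 0], [0, 0, -0.002, 0, 0, 0, 0], [0, 0, -0.002, 0, 0, 0, 0]]
  ]
}}

```text
time: 12.42
tcp_pos: [0.5694, -0.0752, 0.1418]
tool_rot: [[0.946, 0.203, 0.253], [0.196, -0.979, 0.051], [0.259, 0.001, -0.966]]
force: [-9.7, -0.2, 13.1]
grip_width: -0.001
finger_force: 6.4
```

Against the stop. One last short press, then I lift away.

Emit:
{"api": "apply_moves", "payload": {
  "steps": [
    [[0, 0, -0.0008, 0, 0, 0, 0], [0, 0, -0.0015, 0, 0, 0, 0], [0, 0, -0.0015, 0, 0, 0, 0]]
  ]
}}

```text
time: 12.67
tcp_pos: [0.5694, -0.0752, 0.1416]
tool_rot: [[0.946, 0.203, 0.254], [0.197, -0.979, 0.051], [0.259, 0.002, -0.966]]
force: [-13.3, 1.3, 17.8]
grip_width: 0.0
finger_force: 9.1
```

Emit:
{"api": "apply_moves", "payload": {
  "steps": [
    [[0, 0, 0.004, 0, 0, 0, 0], [0, 0, 0.015, 0, 0, 0, 0], [0, 0, 0.04, 0, 0, 0, 0], [0, 0, 0.075, 0, 0, 0, 0], [-0.035, -0.007, 0.11, 0, 0, 0, 0], [-0.07, -0.014, 0.145, 0, 0, 0, 0], [-0.105, -0.021, 0.165, 0, 0, 0, 0], [-0.14, -0.028, 0.175, 0, 0, 0, 0], [-0.15, -0.03, 0.175, 0, 0, 0, 0], [-0.15, -0.03, 0.175, 0, 0, 0, 0]]
  ]
}}

```text
time: 13.5
tcp_pos: [0.4175, -0.1056, 0.3173]
tool_rot: [[0.944, 0.203, 0.259], [0.196, -0.979, 0.053], [0.265, 0.001, -0.964]]
force: [0.7, -1.0, 0.4]
grip_width: -0.006
finger_force: 0.0
```

```bash
python3 - <<'E'
from h import *
c,W=snap("scene","scene4");c2,W2=snap("top","top4")
a=cv2.imread("pics/scene4.png")[100:384,100:479];cv2.imwrite("pics/s4.png",cv2.resize(a,(800,600),interpolation=cv2.INTER_CUBIC))
ca,sa=np.cos(.204),np.sin(.204)
for n,A in(("s",W),("t",W2)):
    p=A.reshape(-1,3);r=p-[.6175,-.0655,0]
    L=np.c_[r[:,0]*ca+r[:,1]*sa,-r[:,0]*sa+r[:,1]*ca,p[:,2]]
    k=(abs(L[:,1])<.12)&(abs(L[:,2]-.14)<.03)&(L[:,0]>-.08)&(L[:,0]<.07)
    print(n,k.sum(),np.polyfit(L[k,0],L[k,2],1),np.median(L[k,2]))
s=env.read_state();print(s["time"],s["tcp_pos"],s["force"])
E
```

```text
s 10180 [0.0008699 0.1416061] 0.14160714905217492
t 5121 [-1.27094992e-04  1.39461324e-01] 0.13946557068530185
13.6 [ 0.41928129 -0.10463733  0.31365313] [ 0.48565902  0.47714383 -1.07347005]
```

View pics/s4.png

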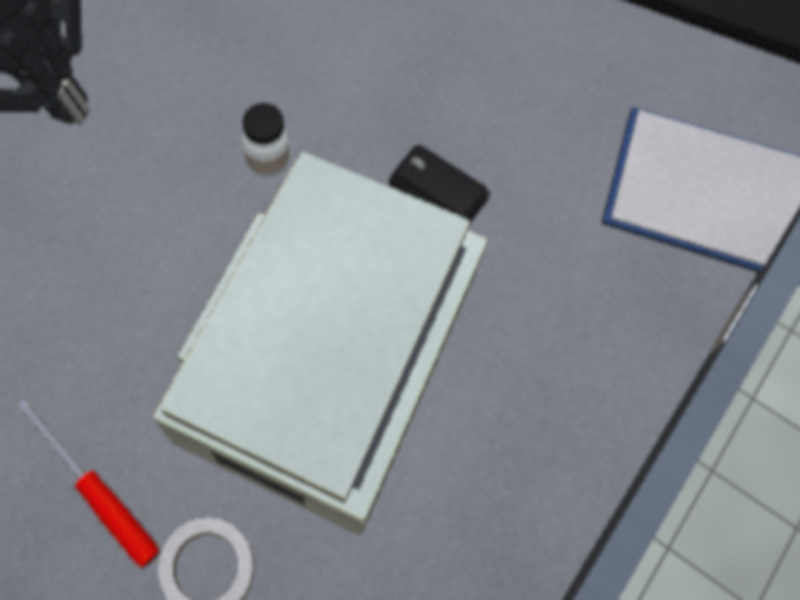

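The hood lies flat: slope about 0 at z ≈ 0.140, top corners (303,155) and (347,497). The drawer panel is flush at (180,355)–(262,215), and the loose objects are where they were.

```bash
python3 -c "
from plant import env
print(env.hand_in())"
```

```text
the job is handed in; nothing more can be done
None
```

The job is handed in at about 14 s: the sample drawer was pushed fully home first, then the hood was swung down slowly until shut, and nothing else was moved.

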